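# Pick the soaked desiccant canister off the rail by its weight

### The job

Three identical closed desiccant canisters hang by their back straps on the low steel rail; one has soaked up far more water than the others and must go to the drying oven, but only its weight tells. Find the heaviest by hefting them, lift it straight up and off the rail and finish while still holding it up, upright and still, its whole body above the rail's upper bar, ready to be taken away. The other two must be left hanging properly on the rail, and do not knock over or push about the bottles and jar around it.

Things in the scene. Friction and masses are not known exactly. Their poses are not given: they have to be found in the camera images.
- rail_stand: fixed low rail: two level steel bars, 10 mm diameter, along its y between dark uprights at y = +-205 mm (165 mm tall; feet x = -63 to 47). Origin on the table under the upper bar; bar axes at x = 0, z = 153 and 73 mm. The canisters hang on its -x side, facing the robot: their axes at x = -40, y about +128, 0, -128 mm, at least 100 mm apart. Place and yaw vary.
- canister_left: canister hanging at rail +y. All three are alike: closed aluminium cylinder, 58 mm diameter, 100 mm tall. Origin: centre of the underside (60 mm above the table while hanging), z up its axis, x toward the steel strap at its back (26 mm wide, x = 24 to 48, z = 56 to 102 mm). Grasp from above, fingers closing along the rail's y, TCP 68 mm above the underside; 40 N grip is fine.
- canister_middle: canister hanging at mid-rail, same sizes and axes. The strap is an inverted U over the upper bar: slot x = 31 to 45, roof z = 98, lip down to z = 76 mm behind the bar. Raised straight up 14 mm, nearly all its weight is in the fingers while the lip still guards the bar, so it can be let straight down again; from 24 mm up it is off. A rubber bumper (to x = 35, z = 4 to 22 mm) leans on the lower bar.
- canister_right: canister hanging at rail -y, same sizes and axes. Contents are hidden: two of the canisters weigh 0.28 to 0.43 kg (not the same), the soaked one 0.76 to 0.88 kg; which is which changes from start to start. They slide a little along the bar when pushed sideways.
- amber_bottle_1: loose bystander, not part of the job: amber glass bottle with white cap, 66 mm diameter, 155 mm tall, behind the rail. Origin: centre of its underside.
- amber_bottle_2: loose bystander, not part of the job: second such amber bottle, behind the rail. Origin: centre of its underside.
- amber_bottle_3: loose bystander, not part of the job: third such amber bottle, behind the rail. Origin: centre of its underside.
- reagent_jar_3: loose bystander, not part of the job: clear stoppered reagent jar of white powder, 75 mm diameter, 154 mm tall, left of the rail. Origin: centre of its underside.
Mind the look-alikes: they are no part of the job. Leave any orange or purple look-alike of the canister_middle alone. What is shaped like the canister_left but red is not meant.

How it is judged:
At the end, for the whole second after the job is handed in: The soaked canister is held by the fingers alone, still, tilted under 0.3 rad, underside over 155 mm up. The other two hang still, free of the fingers, within 6 mm of hanging height, axes 30 to 50 mm before the bar, tilted under 0.15 rad, contact forces on the rail adding to under 9.3 N each (((height (world z) of canister_left above 0.155 m and angle between canister_left's own z axis and vertical below 0.3 rad and linear speed of canister_left below 0.04 m/s and contact force between the fingers and canister_left above 3 N and contact force between canister_left and rail_stand below 0.2 N and contact force between canister_left and canister_middle below 0.2 N and contact force between canister_left and canister_right below 0.2 N and (z of canister_middle in the frame of rail_stand between 0.054 and 0.066 m and x of canister_middle in the frame of rail_stand between -0.05 and -0.03 m and angle between canister_middle's own z axis and vertical below 0.15 rad and linear speed of canister_middle below 0.05 m/s and contact force between the fingers and canister_middle below 0.3 N and contact force between canister_middle and rail_stand between 1.5 and 9.3 N) and (z of canister_right in the frame of rail_stand between 0.054 and 0.066 m and x of canister_right in the frame of rail_stand between -0.05 and -0.03 m and angle between canister_right's own z axis and vertical below 0.15 rad and linear speed of canister_right below 0.05 m/s and contact force between the fingers and canister_right below 0.3 N and contact force between canister_right and rail_stand between 1.5 and 9.3 N)) or (height (world z) of canister_middle above 0.155 m and angle between canister_middle's own z axis and vertical below 0.3 rad and linear speed of canister_middle below 0.04 m/s and contact force between the fingers and canister_middle above 3 N and contact force between canister_middle and rail_stand below 0.2 N and contact force between canister_middle and canister_left below 0.2 N and contact force between canister_middle and canister_right below 0.2 N and (z of canister_left in the frame of rail_stand between 0.054 and 0.066 m and x of canister_left in the frame of rail_stand between -0.05 and -0.03 m and angle between canister_left's own z axis and vertical below 0.15 rad and linear speed of canister_left below 0.05 m/s and contact force between the fingers and canister_left below 0.3 N and contact force between canister_left and rail_stand between 1.5 and 9.3 N) and (z of canister_right in the frame of rail_stand between 0.054 and 0.066 m and x of canister_right in the frame of rail_stand between -0.05 and -0.03 m and angle between canister_right's own z axis and vertical below 0.15 rad and linear speed of canister_right below 0.05 m/s and contact force between the fingers and canister_right below 0.3 N and contact force between canister_right and rail_stand between 1.5 and 9.3 N)) or (height (world z) of canister_right above 0.155 m and angle between canister_right's own z axis and vertical below 0.3 rad and linear speed of canister_right below 0.04 m/s and contact force between the fingers and canister_right above 3 N and contact force between canister_right and rail_stand below 0.2 N and contact force between canister_right and canister_left below 0.2 N and contact force between canister_right and canister_middle below 0.2 N and (z of canister_left in the frame of rail_stand between 0.054 and 0.066 m and x of canister_left in the frame of rail_stand between -0.05 and -0.03 m and angle between canister_left's own z axis and vertical below 0.15 rad and linear speed of canister_left below 0.05 m/s and contact force between the fingers and canister_left below 0.3 N and contact force between canister_left and rail_stand between 1.5 and 9.3 N) and (z of canister_middle in the frame of rail_stand between 0.054 and 0.066 m and x of canister_middle in the frame of rail_stand between -0.05 and -0.03 m and angle between canister_middle's own z axis and vertical below 0.15 rad and linear speed of canister_middle below 0.05 m/s and contact force between the fingers and canister_middle below 0.3 N and contact force between canister_middle and rail_stand between 1.5 and 9.3 N)))); the arm keeps its last pose, push and grip.
It fails at once if a bottle or the jar beside the rail is knocked over or pushed more than 30 mm (distance of any of amber_bottle_1, amber_bottle_2, amber_bottle_3, reagent_jar_3 from where it was at the start of the episode above 0.03 m or angle between any of amber_bottle_1, amber_bottle_2, amber_bottle_3, reagent_jar_3's own z axis and vertical above 0.5 rad).
It also fails if it takes over 64 s, if anything falls off the work surface, if the arm or the gripper's body presses on something with over 40 N, if the wrist force passes 120 N, or if a joint passes its speed limit or range.

### The arm

A 6-joint arm with a two-finger parallel gripper is mounted at the origin on a cart in front of the work surface, level with it; the furniture and walls round the work are solid. World frame = base frame: x ahead of the robot, y to its left, z up, the work surface at z = 0. Lengths are in m, angles in rad, forces in N, time in s.
With the tool pointing down it reaches from about 0.225 to 0.875 m from the base axis. Payload 3.4 kg.
Tool frame: the origin (TCP) lies between the finger pads, 19 mm behind the fingertips; this is the grasp point; z points along the fingers, y is the line along which they close (so a half turn about z gives the same grasp; the last joint's range is limited). The gripper opens to 85 mm and grips with 20 to 120 N. Pads are 22 mm wide; open, the fingers measure 114 mm over their backs; the gripper's body (76 mm by 85 mm) begins 54 mm behind the grasp point. The pads swing forward as they close: fully open they stand 13 mm farther back than shut.
Start: joints at [1.193, 0.276, 1.505, -0, 1.361, -0.121], TCP at [0.146, 0.556, 0.25] pointing down, gripper open.
Joint ranges: [-2.89, 2.89], [-0.75, 2.08], [0.22, 2.7], [-1.18, 4.32], [0.11, 2.71], [-2.7, 2.7]. Speed limits (rad/s): [2.57, 2.57, 3.14, 3.14, 3.14, 3.14].

### API

Orientations are given as a unit quaternion [w, x, y, z].
In Python, from rig import manip gives the robot as it stands.
- The arm moves only by the shell command python3 -m pendant 'ROWS' [FORCE]. ROWS is JSON, a list of rows, each an object of numbers: "dx", "dy", "dz": the shift along the tool's x, y, z in m; "rx", "ry", "rz": the turn, a rotation vector about the tool's x, y, z in degrees; "hand": the finger opening in m, from 0 to 0.0854. In form: [{"dx": .., "dy": .., "dz": .., "rx": .., "ry": .., "rz": .., "hand": ..}, ...]. A call has 1 to 12 rows; each row shifts and turns the commanded pose from where the row before left it, along the tool's axes as they then stand; what a row does not reach is not made up. A row lasts 1/12 s, in which the tool goes at most 41.7 mm and 7.16 degrees, less where a joint would pass 70% of its speed; a pose out of reach is approached as far as the arm can. A call is refused whole if a number of a shift passes 0.0417 or a number of a turn 7.16, either way. A call with a gripper value outside its range is refused whole. The fingers move at their own pace and stop on an object; FORCE is the grip in N (left out, the last holds). Time passes only in rows, so rows that do not move let the fingers close. It gives the time, the measured TCP pose, the force, the opening and the grip force at its end, in the units of the state.
- manip.get_state(): the state, without advancing time (a new reading comes with each control period).
- manip.get_image(name): name is "side" or "top"; returns a dict with "frame" (384x512x3 uint8, red, green, blue), "fx", "fy", "cx", "cy" (pixels), "position" and "attitude" of the camera in the world. Camera axes: x right, y up, looking along -z (the intrinsics and any distortion apply to the point x, -y, -z); pixel columns grow to the right and rows downward; lengths in m; the calibration is good to about 2 mm. A picture is of the moment at which its call begins. There is no depth.
- manip.sign_off(): hands the job in; it is judged then, once.
The state is a dict: "clock": time; "qpos": joint angles; "qd": joint speeds; "effort": joint torques, N m; "position": TCP position; "ee_rot": TCP orientation; "contact_force": force on the tool from outside, world axes, zero at the start; "moment": the same for the moment, N m; "width": finger opening in m; "gripper_force": force on a finger pad.
Only numpy, scipy, OpenCV 4.12 (cv2) and the standard library are available. Lean on these libraries where they do the work, as an engineer would, in place of code of your own. Each camera call takes 0.05 s, during which the arm holds its last target. There are 200 camera calls.

## Working session

There is one attempt and no reset: what is moved stays moved. The work goes in short steps, Python scripts to look and compute and a shell command to move; the robot and the scene stay as the last step left them, time stands still between calls to the robot, and variables do not carry over. Pictures are saved under pics/ and viewed, at most 10 in all, crops included, and the job is handed in when it is done.

```bash
mkdir -p pics; python3 - <<'E'
from rig import manip
import cv2
for n in ("top","side"):
    d=manip.get_image(n); cv2.imwrite(f"pics/{n}0.png",d["frame"][:,:,::-1])
    print(n,{k:v for k,v in d.items() if k!="frame"})
print(manip.get_state())
E
```

```text
top {'fx': 481.4795226875888, 'fy': 481.4795226875888, 'cx': 260.9171236057524, 'cy': 191.61189426004725, 'position': array([0.39445061, 0.1193324 , 1.24294595]), 'attitude': array([-0.70365644, -0.058374  ,  0.06258282,  0.70536763])}
side {'fx': 422.5416916140732, 'fy': 422.5416916140732, 'cx': 253.5280844871572, 'cy': 194.44251443794823, 'position': array([ 0.13112076, -0.6556415 ,  0.61378708]), 'attitude': array([ 0.84509298,  0.46609387, -0.12665962, -0.22919796])}
{'clock': 0.1, 'qpos': array([ 1.19299919e+00,  2.76506137e-01,  1.50598023e+00,  2.02929640e-05,
        1.36070863e+00, -1.20988565e-01]), 'qd': array([ 2.47084621e-03, -2.46496765e-03, -2.91199702e-03, -2.12665047e-03,
       -1.86827563e-03,  6.39835422e-07]), 'effort': array([ 1.28094416e-03, -4.17700446e+01, -2.46404886e+01, -1.49204589e-04,
        5.97257880e-03,  2.85385266e-05]), 'position': array([0.14587889, 0.55574092, 0.24925128]), 'ee_rot': array([-2.07355563e-04,  1.28053794e-01,  9.91766900e-01, -7.73933139e-04]), 'contact_force': array([ 0.23115331, -0.22139378,  0.01314874]), 'moment': array([ 0.028716  , -0.0734265 , -0.06450068]), 'gripper_force': 0.0, 'width': 0.08507285838151277}
```

View pics/top0.png

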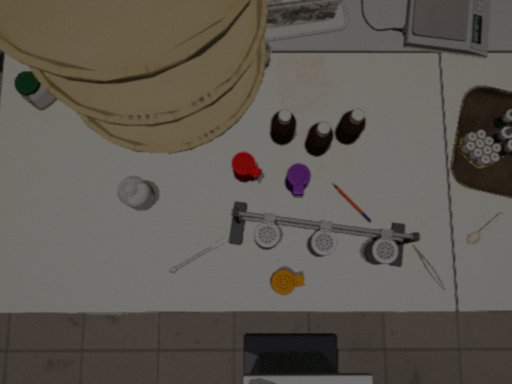

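View pics/side0.png

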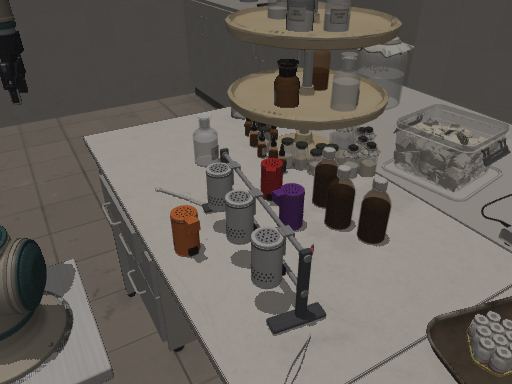

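The top view shows the three grey lids at about (267,234), (322,241) and (385,250), with the rail running from (238,213) to (417,237). Coloured look-alikes are at (285,281), (297,178) and (245,166). Next I'll refine these positions.

```bash
cat > h.py <<'E'
import numpy as np, cv2
from scipy.spatial.transform import Rotation as R
def cam(d):
    w,x,y,z=d["attitude"]; return R.from_quat([x,y,z,w]).as_matrix(), np.array(d["position"])
def ray(d,u,v,z):
    M,p=cam(d); r=M@np.array([(u-d["cx"])/d["fx"],-(v-d["cy"])/d["fy"],-1]); return p+r*(z-p[2])/r[2]
def proj(d,P):
    M,p=cam(d); c=(np.atleast_2d(P)-p)@M; return np.c_[d["cx"]+d["fx"]*c[:,0]/-c[:,2], d["cy"]-d["fy"]*c[:,1]/-c[:,2]]
E
python3 - <<'E'
from h import *
from rig import manip
d=manip.get_image("top")
for u,v in ((267,234),(322,241),(385,250)): print(ray(d,u,v,.16).round(4))
for u,v in ((238,213),(417,237)): print('rail',ray(d,u,v,.158).round(4))
print(proj(d,[[.146,.556,.25],[0,0,0]]))
print({k:(v.shape if hasattr(v,'shape') else v) for k,v in d.items()})
f=d["frame"][190:275,220:430,::-1]
cv2.imwrite("pics/c1.png",cv2.resize(cv2.convertScaleAbs(f,alpha=1.6),(798,323),interpolation=cv2.INTER_CUBIC))
s=manip.get_image("side"); f=s["frame"][140:320,180:350,::-1]
cv2.imwrite("pics/c2.png",cv2.resize(f,(566,600),interpolation=cv2.INTER_CUBIC))
E
```

```text
[0.485  0.0992 0.16  ]
[ 0.469  -0.0242  0.16  ]
[ 0.4485 -0.1649  0.16  ]
rail [0.533  0.1647 0.158 ]
rail [ 0.4776 -0.239   0.158 ]
[[ 33.1114325  405.62666367]
 [308.04381095 441.15329788]]
{'frame': (384, 512, 3), 'fx': 481.4795226875888, 'fy': 481.4795226875888, 'cx': 260.9171236057524, 'cy': 191.61189426004725, 'position': (3,), 'attitude': (4,)}
```

View pics/c1.png

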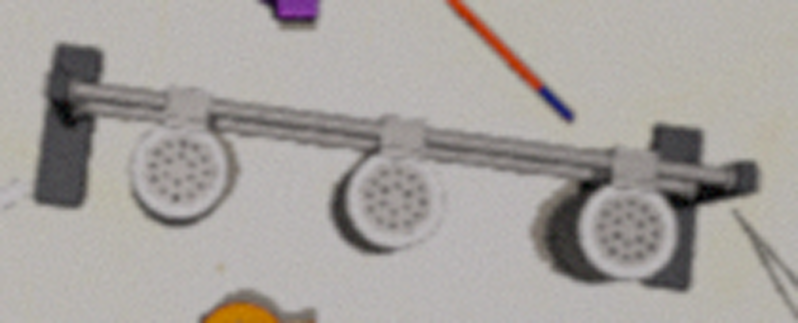

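View pics/c2.png

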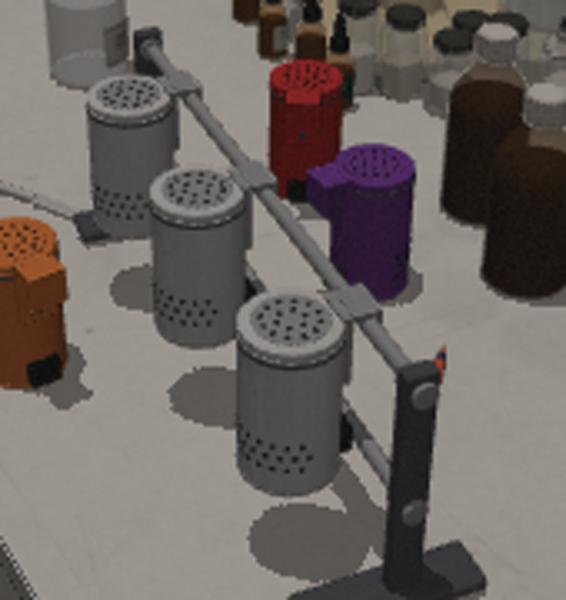

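The crops show that all three canisters hang properly, and the lid centres can be read in both views. Now I'll fit the rail pose from both cameras.

```bash
python3 - <<'E'
from h import *
from rig import manip
from scipy.optimize import least_squares
t=manip.get_image("top"); s=manip.get_image("side")
T=np.array([[267.1,235],[323.2,242.9],[385.3,250.8]]); S=np.array([[218.7,168.5],[239.7,196.4],[267.6,236]])
for a,b in zip(T,S): print(ray(t,*a,.16).round(4),ray(s,*b,.16).round(4))
rt=np.array([[187,105],[403,135],[635,167]])/3.8+[220,190]
for a in rt: print('strap',ray(t,*a,.162).round(4))
def P(q,x,y,z):
    c,n=np.cos(q[2]),np.sin(q[2]); y=np.asarray(y); return np.c_[q[0]+c*x-n*y,q[1]+n*x+c*y,0*y+z]
f=lambda q:np.r_[(proj(t,P(q,-.04,q[3:],.16))-T).ravel(),(proj(s,P(q,-.04,q[3:],.16))-S).ravel(),(proj(t,P(q,0,q[3:],.162))-rt).ravel()]
r=least_squares(f,[.52,-.03,-.13+.27,.128,0,-.128]); print(r.x.round(4),f(r.x).round(1))
print(P(r.x,-.04,r.x[3:],.128).round(4))
st=manip.get_state(); w,x,y,z=st["ee_rot"]; M=R.from_quat([x,y,z,w]).as_matrix(); print(M.round(3))
for z in (.2,.3,.4,.5): print('carousel edge',z,ray(t,165,150,z).round(2),ray(t,268,60,z).round(2), ray(t,100,130,z).round(2))
print('jar',ray(t,138,193,.1).round(3))
E
```

```text
[0.4828 0.099  0.16  ] [0.4828 0.0979 0.16  ]
[ 0.4647 -0.0268  0.16  ] [ 0.4674 -0.0272  0.16  ]
[ 0.4468 -0.1654  0.16  ] [ 0.4476 -0.1643  0.16  ]
strap [0.5218 0.0941 0.162 ]
strap [ 0.5036 -0.0339  0.162 ]
strap [ 0.4843 -0.1708  0.162 ]
[ 0.3769 -0.9623 -0.1369  1.0659  0.9378  0.7991] [-0.   0.   0.5 -0.2 -0.1  0.2 -0.2 -0.2 -0.8  0.4 -0.3  0.5  0.2 -0.3
 -0.3 -0.6 -0.1 -0.7]
[[ 0.4827  0.099   0.128 ]
 [ 0.4653 -0.0278  0.128 ]
 [ 0.4463 -0.1652  0.128 ]]
[[-0.967  0.254 -0.   ]
 [ 0.254  0.967 -0.001]
 [ 0.    -0.001 -1.   ]]
carousel edge 0.2 [0.67 0.33 0.2 ] [0.88 0.1  0.2 ] [0.72 0.47 0.2 ]
carousel edge 0.3 [0.64 0.31 0.3 ] [0.84 0.1  0.3 ] [0.69 0.44 0.3 ]
carousel edge 0.4 [0.62 0.29 0.4 ] [0.79 0.1  0.4 ] [0.65 0.41 0.4 ]
carousel edge 0.5 [0.59 0.27 0.5 ] [0.74 0.1  0.5 ] [0.62 0.37 0.5 ]
jar [0.589 0.408 0.1  ]
```

The two cameras agree within about 1 px. Canister axes are L (.483,.099), M (.465,-.028) and R (.446,-.165), and the rail yaw is -7.8°. First move is to above the left canister.

```bash
python3 -m pendant '[{"rz":-6.87,"hand":0.0854},{"dx":-0.027,"dy":-0.028},{"dx":-0.027,"dy":-0.028},{"dx":-0.027,"dy":-0.028},{"dx":-0.027,"dy":-0.028},{"dx":-0.027,"dy":-0.028},{"dx":-0.027,"dy":-0.028},{"dx":-0.027,"dy":-0.028},{"dx":-0.027,"dy":-0.028},{"dx":-0.027,"dy":-0.028},{"dx":-0.027,"dy":-0.028},{"dx":-0.027,"dy":-0.028}]' 40
cat >> h.py <<'E'
C={'L':[.4827,.099,.128],'M':[.4653,-.0278,.128],'R':[.4463,-.1652,.128]}
def need(k,dz=0):
    from rig import manip
    s=manip.get_state(); w,x,y,z=s["ee_rot"]; M=R.from_quat([x,y,z,w]).as_matrix()
    print('t',s['clock'],'pos',s['position'].round(4),'F',s['contact_force'].round(2),'yaw',np.degrees(np.arctan2(-M[0,1],M[1,1])).round(2),'w',round(s['width'],4),'g',s['gripper_force'])
    print('tool shift',(M.T@(np.array(C[k])+[0,0,dz]-s['position'])).round(4), 'tilt z',M[:,2].round(4))
E
python3 -c "from h import *;need('L',.12)"
```

```text
t 0.3 pos [0.146  0.556  0.2497] F [-1.02 -0.99  0.1 ] yaw -14.72 w 0.0854 g 0.0
tool shift [-0.4417 -0.3565  0.0019] tilt z [-2.e-04 -5.e-04 -1.e+00]invalid input
```

```bash
python3 -m pendant '[{"rz":-6.87,"hand":0.085},{"dx":-0.027,"dy":-0.028},{"dx":-0.027,"dy":-0.028},{"dx":-0.027,"dy":-0.028},{"dx":-0.027,"dy":-0.028},{"dx":-0.027,"dy":-0.028},{"dx":-0.027,"dy":-0.028},{"dx":-0.027,"dy":-0.028},{"dx":-0.027,"dy":-0.028},{"dx":-0.027,"dy":-0.028},{"dx":-0.027,"dy":-0.028},{"dx":-0.027,"dy":-0.028}]' 40
python3 -c "from h import *;need('L',.12)"
```

```text
t 0.3 pos [0.146  0.556  0.2497] F [-1.02 -0.99  0.1 ] yaw -14.72 w 0.0854 g 0.0
tool shift [-0.4417 -0.3565  0.0019] tilt z [-2.e-04 -5.e-04 -1.e+00]invalid input
```

Maybe every row has to give all seven numbers, so I'll test that with one row.

```bash
python3 -m pendant '[{"dx":0,"dy":0,"dz":0,"rx":0,"ry":0,"rz":-6.87,"hand":0.085}]' 40; echo; python3 -m pendant '[{"dx":-0.027,"dy":-0.028,"dz":0,"rx":0,"ry":0,"rz":0,"hand":0.085}]'
python3 -c "from h import *;need('L',.12)"
```

```text
clock: 0.38
position: [0.146, 0.5561, 0.2499]
ee_rot: [-0.0, 0.067, 0.998, -0.0]
contact_force: [-0.1, 0.2, -0.1]
width: 0.0853
gripper_force: 0.0

clock: 0.47
position: [0.1668, 0.5291, 0.2497]
ee_rot: [-0.001, 0.064, 0.998, 0.002]
contact_force: [1.3, -0.0, 0.4]
width: 0.0849
gripper_force: 0.0
t 0.4667 pos [0.1668 0.5291 0.2497] F [ 1.25 -0.    0.42] yaw -7.37 w 0.0849 g 0.0
tool shift [-0.3685 -0.386  -0.0012] tilt z [-0.002  0.005 -1.   ]
```

```bash
python3 -m pendant '[{"dx":-0.0275,"dy":-0.028,"dz":0,"rx":0,"ry":0,"rz":0,"hand":0.085},{"dx":-0.0275,"dy":-0.028,"dz":0,"rx":0,"ry":0,"rz":0,"hand":0.085},{"dx":-0.0275,"dy":-0.028,"dz":0,"rx":0,"ry":0,"rz":0,"hand":0.085},{"dx":-0.0275,"dy":-0.028,"dz":0,"rx":0,"ry":0,"rz":0,"hand":0.085},{"dx":-0.0275,"dy":-0.028,"dz":0,"rx":0,"ry":0,"rz":0,"hand":0.085},{"dx":-0.0275,"dy":-0.028,"dz":0,"rx":0,"ry":0,"rz":0,"hand":0.085},{"dx":-0.0275,"dy":-0.028,"dz":0,"rx":0,"ry":0,"rz":0,"hand":0.085},{"dx":-0.0275,"dy":-0.028,"dz":0,"rx":0,"ry":0,"rz":0,"hand":0.085},{"dx":-0.0275,"dy":-0.028,"dz":0,"rx":0,"ry":0,"rz":0,"hand":0.085},{"dx":-0.0275,"dy":-0.028,"dz":0,"rx":0,"ry":0,"rz":0,"hand":0.085},{"dx":-0.02,"dy":-0.02,"dz":0,"rx":0,"ry":0,"rz":0,"hand":0.085},{"dx":0,"dy":0,"dz":0,"rx":0,"ry":0,"rz":0,"hand":0.085}]'
python3 -c "from h import *;need('L',.12)"
```

```text
clock: 1.47
position: [0.4237, 0.1834, 0.2501]
ee_rot: [0.001, 0.071, 0.997, -0.001]
contact_force: [0.2, 0.2, 0.0]
width: 0.0849
gripper_force: 0.0
t 1.4667 pos [0.4237 0.1834 0.2501] F [0.17 0.2  0.05] yaw -8.15 w 0.0849 g 0.0
tool shift [-0.0704 -0.0752  0.0025] tilt z [ 0.0028 -0.0024 -1.    ]
```

```bash
python3 -m pendant '[{"dx":-0.025,"dy":-0.026,"dz":0,"rx":0,"ry":0,"rz":0,"hand":0.085},{"dx":-0.025,"dy":-0.026,"dz":0,"rx":0,"ry":0,"rz":0,"hand":0.085},{"dx":-0.02,"dy":-0.023,"dz":0,"rx":0,"ry":0,"rz":0,"hand":0.085},{"dx":0,"dy":0,"dz":0,"rx":0,"ry":0,"rz":0,"hand":0.085},{"dx":0,"dy":0,"dz":0,"rx":0,"ry":0,"rz":0,"hand":0.085},{"dx":0,"dy":0,"dz":0,"rx":0,"ry":0,"rz":0,"hand":0.085},{"dx":0,"dy":0,"dz":0,"rx":0,"ry":0,"rz":0,"hand":0.085}]'
python3 -c "from h import *;need('L',0)"
```

```text
clock: 2.05
position: [0.4785, 0.1045, 0.25]
ee_rot: [-0.0, 0.068, 0.998, 0.0]
contact_force: [-0.5, 1.2, -1.1]
width: 0.0849
gripper_force: 0.0
t 2.05 pos [0.4785 0.1045 0.25  ] F [-0.51  1.21 -1.11] yaw -7.78 w 0.0849 g 0.0
tool shift [-0.005  -0.005   0.1219] tilt z [-7.e-04  7.e-04 -1.e+00]
```

```bash
python3 -m pendant '[{"dx":-0.005,"dy":-0.005,"dz":0.01,"rx":0,"ry":0,"rz":0,"hand":0.085},{"dx":0,"dy":0,"dz":0.018,"rx":0,"ry":0,"rz":0,"hand":0.085},{"dx":0,"dy":0,"dz":0.018,"rx":0,"ry":0,"rz":0,"hand":0.085},{"dx":0,"dy":0,"dz":0.018,"rx":0,"ry":0,"rz":0,"hand":0.085},{"dx":0,"dy":0,"dz":0.018,"rx":0,"ry":0,"rz":0,"hand":0.085},{"dx":0,"dy":0,"dz":0.018,"rx":0,"ry":0,"rz":0,"hand":0.085},{"dx":0,"dy":0,"dz":0.014,"rx":0,"ry":0,"rz":0,"hand":0.085},{"dx":0,"dy":0,"dz":0.008,"rx":0,"ry":0,"rz":0,"hand":0.085},{"dx":0,"dy":0,"dz":0,"rx":0,"ry":0,"rz":0,"hand":0.085},{"dx":0,"dy":0,"dz":0,"rx":0,"ry":0,"rz":0,"hand":0.085}]'
python3 -c "from h import *;need('L',0)"
```

```text
clock: 2.88
position: [0.4835, 0.0981, 0.1278]
ee_rot: [-0.0, 0.068, 0.998, -0.0]
contact_force: [-0.3, -0.3, 0.5]
width: 0.0849
gripper_force: 0.0
t 2.8833 pos [0.4835 0.0981 0.1278] F [-0.29 -0.3   0.47] yaw -7.8 w 0.0849 g 0.0
tool shift [ 0.0009  0.0008 -0.0002] tilt z [-5.e-04  0.e+00 -1.e+00]
```

Clean approach with no contact. Closing.

```bash
python3 -m pendant '[{"dx":0,"dy":0,"dz":0,"rx":0,"ry":0,"rz":0,"hand":0.07},{"dx":0,"dy":0,"dz":0,"rx":0,"ry":0,"rz":0,"hand":0.065},{"dx":0,"dy":0,"dz":0,"rx":0,"ry":0,"rz":0,"hand":0.06},{"dx":0,"dy":0,"dz":0,"rx":0,"ry":0,"rz":0,"hand":0.056},{"dx":0,"dy":0,"dz":0,"rx":0,"ry":0,"rz":0,"hand":0.05},{"dx":0,"dy":0,"dz":0,"rx":0,"ry":0,"rz":0,"hand":0.05},{"dx":0,"dy":0,"dz":0,"rx":0,"ry":0,"rz":0,"hand":0.05},{"dx":0,"dy":0,"dz":0,"rx":0,"ry":0,"rz":0,"hand":0.05},{"dx":0,"dy":0,"dz":0,"rx":0,"ry":0,"rz":0,"hand":0.05}]' 40
python3 -c "from h import *;need('L',0)"
```

```text
clock: 3.63
position: [0.4844, 0.0984, 0.1293]
ee_rot: [0.001, 0.068, 0.998, 0.001]
contact_force: [-0.8, 2.9, 5.4]
width: 0.058
gripper_force: 41.8
t 3.6333 pos [0.4844 0.0984 0.1293] F [-0.8   2.9   5.41] yaw -7.85 w 0.058 g 41.780262775719166
tool shift [0.0017 0.0004 0.0013] tilt z [ 0.0024  0.0012 -1.    ]
```

```bash
python3 -m pendant '[{"dx":0,"dy":0,"dz":-0.002,"rx":0,"ry":0,"rz":0,"hand":0.05},{"dx":0,"dy":0,"dz":-0.004,"rx":0,"ry":0,"rz":0,"hand":0.05},{"dx":0,"dy":0,"dz":-0.004,"rx":0,"ry":0,"rz":0,"hand":0.05},{"dx":0,"dy":0,"dz":-0.004,"rx":0,"ry":0,"rz":0,"hand":0.05},{"dx":0,"dy":0,"dz":0,"rx":0,"ry":0,"rz":0,"hand":0.05},{"dx":0,"dy":0,"dz":0,"rx":0,"ry":0,"rz":0,"hand":0.05},{"dx":0,"dy":0,"dz":0,"rx":0,"ry":0,"rz":0,"hand":0.05},{"dx":0,"dy":0,"dz":0,"rx":0,"ry":0,"rz":0,"hand":0.05},{"dx":0,"dy":0,"dz":0,"rx":0,"ry":0,"rz":0,"hand":0.05},{"dx":0,"dy":0,"dz":0,"rx":0,"ry":0,"rz":0,"hand":0.05},{"dx":0,"dy":0,"dz":0,"rx":0,"ry":0,"rz":0,"hand":0.05},{"dx":0,"dy":0,"dz":0,"rx":0,"ry":0,"rz":0,"hand":0.05}]'
cat > f.py <<'E'
from rig import manip
import numpy as np
F=[];Q=[];Z=[]
for i in range(6):
    manip.get_image("top"); s=manip.get_state(); F.append(s['contact_force']);Q.append(s['effort']);Z.append(s['position'])
print('F',np.mean(F,0).round(2),np.std(F,0).round(2),'eff',np.mean(Q,0).round(2),'pos',np.mean(Z,0).round(4),s['clock'],s['moment'].round(2))
E
python3 f.py
```

```text
clock: 4.63
position: [0.4843, 0.0978, 0.1422]
ee_rot: [0.001, 0.068, 0.998, 0.0]
contact_force: [4.0, -1.4, -1.0]
width: 0.0582
gripper_force: 44.2
F [ 4.34 -1.52 -0.14] [0.52 0.2  0.18] eff [  1.08 -36.01 -18.09   0.36   1.61  -0.08] pos [0.4842 0.0978 0.1422] 4.9333 [-0.17 -0.83 -0.12]
```

```bash
python3 -m pendant '[{"dx":-0.001,"dy":0,"dz":0,"rx":0,"ry":0,"rz":0,"hand":0.05},{"dx":-0.001,"dy":0,"dz":0,"rx":0,"ry":0,"rz":0,"hand":0.05},{"dx":0,"dy":0,"dz":0,"rx":0,"ry":0,"rz":0,"hand":0.05},{"dx":0,"dy":0,"dz":0,"rx":0,"ry":0,"rz":0,"hand":0.05},{"dx":0,"dy":0,"dz":0,"rx":0,"ry":0,"rz":0,"hand":0.05},{"dx":0,"dy":0,"dz":0,"rx":0,"ry":0,"rz":0,"hand":0.05}]'; python3 f.py
python3 - <<'E'
from rig import manip
import cv2
f=manip.get_image("side")["frame"][130:300,170:340,::-1]
cv2.imwrite("pics/s1.png",cv2.resize(f,(595,595),interpolation=cv2.INTER_CUBIC))
E
```

```text
clock: 5.43
position: [0.4844, 0.0977, 0.1414]
ee_rot: [-0.001, 0.068, 0.998, 0.0]
contact_force: [-0.1, 0.2, -2.4]
width: 0.0578
gripper_force: 44.0
F [-0.14 -0.14 -3.06] [0.63 0.39 0.54] eff [-1.000e-02 -3.743e+01 -2.169e+01 -0.000e+00  3.000e-02  0.000e+00] pos [0.4847 0.0976 0.1416] 5.7333 [-0.01 -0.02 -0.  ]
```

View pics/s1.png

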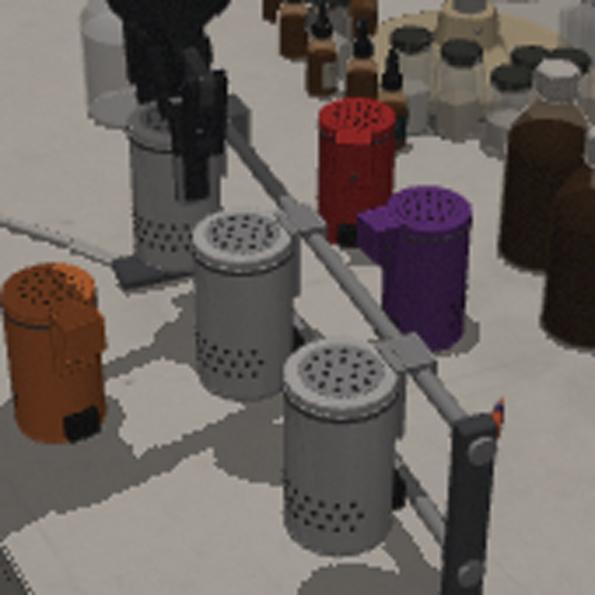

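The picture shows the left canister raised about 14 mm in the fingers, with the others undisturbed. With the side force gone it weighs about 3.1 N (0.31 kg), so it is light. I'll let it down, release it and move to the middle one.

```bash
python3 -m pendant '[{"dx":0,"dy":0,"dz":0.004,"rx":0,"ry":0,"rz":0,"hand":0.05},{"dx":0,"dy":0,"dz":0.004,"rx":0,"ry":0,"rz":0,"hand":0.05},{"dx":0,"dy":0,"dz":0.003,"rx":0,"ry":0,"rz":0,"hand":0.05},{"dx":0,"dy":0,"dz":0.002,"rx":0,"ry":0,"rz":0,"hand":0.05},{"dx":0,"dy":0,"dz":0.001,"rx":0,"ry":0,"rz":0,"hand":0.05},{"dx":0,"dy":0,"dz":0,"rx":0,"ry":0,"rz":0,"hand":0.05},{"dx":0,"dy":0,"dz":0,"rx":0,"ry":0,"rz":0,"hand":0.05},{"dx":0,"dy":0,"dz":0,"rx":0,"ry":0,"rz":0,"hand":0.05}]'; python3 f.py
```

```text
clock: 6.45
position: [0.4846, 0.0976, 0.1293]
ee_rot: [-0.001, 0.068, 0.998, 0.0]
contact_force: [-6.4, -0.3, 12.7]
width: 0.0584
gripper_force: 45.1
F [-6.51  0.05 11.85] [0.44 0.22 0.37] eff [ -0.6  -30.52 -20.48  -0.18  -2.32  -0.09] pos [0.4847 0.0976 0.1293] 6.75 [-0.04  1.04 -0.09]
```

```bash
python3 -m pendant '[{"dx":0.001,"dy":0,"dz":-0.001,"rx":0,"ry":0,"rz":0,"hand":0.05},{"dx":0,"dy":0,"dz":0,"rx":0,"ry":0,"rz":0,"hand":0.05},{"dx":0,"dy":0,"dz":0,"rx":0,"ry":0,"rz":0,"hand":0.06},{"dx":0,"dy":0,"dz":0,"rx":0,"ry":0,"rz":0,"hand":0.066},{"dx":0,"dy":0,"dz":0,"rx":0,"ry":0,"rz":0,"hand":0.075},{"dx":0,"dy":0,"dz":0,"rx":0,"ry":0,"rz":0,"hand":0.085},{"dx":0,"dy":0,"dz":0,"rx":0,"ry":0,"rz":0,"hand":0.085},{"dx":0,"dy":0,"dz":0,"rx":0,"ry":0,"rz":0,"hand":0.085},{"dx":0,"dy":0,"dz":0,"rx":0,"ry":0,"rz":0,"hand":0.085}]'; python3 f.py;python3 -c "from h import *;need('L',0)"
```

```text
clock: 7.5
position: [0.4848, 0.0977, 0.1289]
ee_rot: [0.0, 0.068, 0.998, 0.0]
contact_force: [0.3, -0.0, -0.4]
width: 0.085
gripper_force: 0.0
F [0.21 0.19 0.01] [0.54 0.3  0.52] eff [ -0.   -36.25 -20.23  -0.    -0.    -0.  ] pos [0.4847 0.0977 0.129 ] 7.8 [ 0.03  0.01 -0.02]
t 7.8 pos [0.4847 0.0977 0.129 ] F [ 0.7  -0.16 -0.12] yaw -7.84 w 0.0848 g 0.0
tool shift [0.0021 0.001  0.001 ] tilt z [ 1.e-04  1.e-04 -1.e+00]
```

```bash
python3 -m pendant '[{"dx":0,"dy":0,"dz":-0.012,"rx":0,"ry":0,"rz":0,"hand":0.085},{"dx":0,"dy":0,"dz":-0.025,"rx":0,"ry":0,"rz":0,"hand":0.085},{"dx":0,"dy":0,"dz":-0.025,"rx":0,"ry":0,"rz":0,"hand":0.085},{"dx":0,"dy":0,"dz":-0.02,"rx":0,"ry":0,"rz":0,"hand":0.085},{"dx":0.001,"dy":-0.0208,"dz":0,"rx":0,"ry":0,"rz":0,"hand":0.085},{"dx":0,"dy":-0.03,"dz":0,"rx":0,"ry":0,"rz":0,"hand":0.085},{"dx":0,"dy":-0.03,"dz":0,"rx":0,"ry":0,"rz":0,"hand":0.085},{"dx":0,"dy":-0.028,"dz":0,"rx":0,"ry":0,"rz":0,"hand":0.085},{"dx":0,"dy":-0.018,"dz":0,"rx":0,"ry":0,"rz":0,"hand":0.085},{"dx":0,"dy":0,"dz":0,"rx":0,"ry":0,"rz":0,"hand":0.085},{"dx":0,"dy":0,"dz":0,"rx":0,"ry":0,"rz":0,"hand":0.085},{"dx":0,"dy":0,"dz":0,"rx":0,"ry":0,"rz":0,"hand":0.085}]'; python3 f.py;python3 -c "from h import *;need('M',0)"
```

```text
clock: 8.8
position: [0.4664, -0.0273, 0.211]
ee_rot: [0.0, 0.069, 0.998, 0.0]
contact_force: [0.1, 0.1, -0.7]
width: 0.0847
gripper_force: 0.0
F [0.   0.46 0.61] [0.22 0.4  0.46] eff [-2.000e-01 -3.183e+01 -2.303e+01 -1.000e-02 -0.000e+00  0.000e+00] pos [ 0.4664 -0.027   0.211 ] 9.1 [ 0.02 -0.04  0.03]
t 9.1 pos [ 0.4665 -0.0271  0.211 ] F [ 0.09  0.03 -0.22] yaw -7.77 w 0.0852 g 0.0
tool shift [ 0.0011 -0.0009  0.083 ] tilt z [ 1.e-04  2.e-04 -1.e+00]
```

```bash
python3 -m pendant '[{"dx":0,"dy":-0.0008,"dz":0.01,"rx":0,"ry":0,"rz":0,"hand":0.085},{"dx":0,"dy":0,"dz":0.02,"rx":0,"ry":0,"rz":0,"hand":0.085},{"dx":0,"dy":0,"dz":0.02,"rx":0,"ry":0,"rz":0,"hand":0.085},{"dx":0,"dy":0,"dz":0.018,"rx":0,"ry":0,"rz":0,"hand":0.085},{"dx":0,"dy":0,"dz":0.014,"rx":0,"ry":0,"rz":0,"hand":0.085},{"dx":0,"dy":0,"dz":0,"rx":0,"ry":0,"rz":0,"hand":0.085},{"dx":0,"dy":0,"dz":0,"rx":0,"ry":0,"rz":0,"hand":0.07},{"dx":0,"dy":0,"dz":0,"rx":0,"ry":0,"rz":0,"hand":0.06},{"dx":0,"dy":0,"dz":0,"rx":0,"ry":0,"rz":0,"hand":0.05},{"dx":0,"dy":0,"dz":0,"rx":0,"ry":0,"rz":0,"hand":0.05},{"dx":0,"dy":0,"dz":0,"rx":0,"ry":0,"rz":0,"hand":0.05},{"dx":0,"dy":0,"dz":0,"rx":0,"ry":0,"rz":0,"hand":0.05}]' 40;python3 f.py;python3 -c "from h import *;need('M',0)"
```

```text
clock: 10.1
position: [0.4668, -0.0283, 0.1299]
ee_rot: [0.001, 0.068, 0.998, 0.0]
contact_force: [-0.2, 2.8, 5.0]
width: 0.058
gripper_force: 43.0
F [-0.57  3.16  5.9 ] [0.17 0.7  0.21] eff [ -1.46 -30.88 -18.89  -0.68  -0.5    0.06] pos [ 0.4668 -0.0283  0.1299] 10.4 [0.35 0.16 0.1 ]
t 10.4 pos [ 0.4668 -0.0284  0.1299] F [-0.42  4.3   5.73] yaw -7.85 w 0.0584 g 43.063297122716904
tool shift [0.0016 0.0003 0.0019] tilt z [ 1.8e-03  4.0e-04 -1.0e+00]
```

```bash
python3 -m pendant '[{"dx":0,"dy":0,"dz":-0.002,"rx":0,"ry":0,"rz":0,"hand":0.05},{"dx":-0.001,"dy":0,"dz":-0.004,"rx":0,"ry":0,"rz":0,"hand":0.05},{"dx":-0.001,"dy":0,"dz":-0.004,"rx":0,"ry":0,"rz":0,"hand":0.05},{"dx":0,"dy":0,"dz":-0.004,"rx":0,"ry":0,"rz":0,"hand":0.05},{"dx":0,"dy":0,"dz":0,"rx":0,"ry":0,"rz":0,"hand":0.05},{"dx":0,"dy":0,"dz":0,"rx":0,"ry":0,"rz":0,"hand":0.05},{"dx":0,"dy":0,"dz":0,"rx":0,"ry":0,"rz":0,"hand":0.05},{"dx":0,"dy":0,"dz":0,"rx":0,"ry":0,"rz":0,"hand":0.05},{"dx":0,"dy":0,"dz":0,"rx":0,"ry":0,"rz":0,"hand":0.05}]';python3 f.py
```

```text
clock: 11.15
position: [0.4681, -0.0288, 0.1428]
ee_rot: [-0.0, 0.068, 0.998, 0.0]
contact_force: [-0.4, -0.6, -4.4]
width: 0.058
gripper_force: 44.3
F [ 0.16 -0.35 -3.74] [0.31 0.41 0.39] eff [ -0.   -35.44 -21.92  -0.     0.     0.  ] pos [ 0.4682 -0.0288  0.1429] 11.45 [ 0.01 -0.    0.01]
```

The middle canister weighs about 3.7 N (0.38 kg), so it is light as well and the right one should be the soaked one. Letting the middle one down.

```bash
python3 -m pendant '[{"dx":0,"dy":0,"dz":0.004,"rx":0,"ry":0,"rz":0,"hand":0.05},{"dx":0,"dy":0,"dz":0.004,"rx":0,"ry":0,"rz":0,"hand":0.05},{"dx":0.001,"dy":0,"dz":0.003,"rx":0,"ry":0,"rz":0,"hand":0.05},{"dx":0,"dy":0,"dz":0.002,"rx":0,"ry":0,"rz":0,"hand":0.05},{"dx":0,"dy":0,"dz":0,"rx":0,"ry":0,"rz":0,"hand":0.05},{"dx":0,"dy":0,"dz":0,"rx":0,"ry":0,"rz":0,"hand":0.05},{"dx":0,"dy":0,"dz":0,"rx":0,"ry":0,"rz":0,"hand":0.05}]'; python3 f.py
```

```text
clock: 12.03
position: [0.4677, -0.0287, 0.138]
ee_rot: [0.002, 0.068, 0.998, -0.0]
contact_force: [-16.0, 3.3, 54.6]
width: 0.0581
gripper_force: 48.7
F [-16.85   3.23  54.81] [0.29 0.52 0.42] eff [ -0.8   -7.94 -12.69   0.06  -5.81  -0.1 ] pos [ 0.4677 -0.0287  0.138 ] 12.3333 [ 0.53  2.46 -0.13]
```

It is jammed at z = .138. Most likely the bumper, which I shifted toward the rail, is resting on the lower bar. I'll raise it, shift back toward the robot and lower again gently.

```bash
python3 -m pendant '[{"dx":0,"dy":0,"dz":-0.004,"rx":0,"ry":0,"rz":0,"hand":0.05},{"dx":0,"dy":0,"dz":-0.004,"rx":0,"ry":0,"rz":0,"hand":0.05},{"dx":0,"dy":0,"dz":-0.005,"rx":0,"ry":0,"rz":0,"hand":0.05},{"dx":0.001,"dy":0,"dz":0,"rx":0,"ry":0,"rz":0,"hand":0.05},{"dx":0,"dy":0,"dz":0,"rx":0,"ry":0,"rz":0,"hand":0.05},{"dx":0,"dy":0,"dz":0,"rx":0,"ry":0,"rz":0,"hand":0.05},{"dx":0,"dy":0,"dz":0,"rx":0,"ry":0,"rz":0,"hand":0.05}]'; python3 f.py
python3 - <<'E'
from rig import manip
import cv2
f=manip.get_image("side")["frame"][130:280,180:330,::-1]
cv2.imwrite("pics/s2.png",cv2.resize(f,(600,600),interpolation=cv2.INTER_CUBIC))
E
```

```text
clock: 12.92
position: [0.4675, -0.0288, 0.1428]
ee_rot: [0.001, 0.068, 0.998, -0.0]
contact_force: [3.4, 0.1, -2.3]
width: 0.0585
gripper_force: 44.5
F [ 5.39 -0.63 -3.01] [0.65 0.51 0.67] eff [  0.19 -34.85 -18.42  -0.18   1.77  -0.05] pos [ 0.4675 -0.0288  0.1429] 13.2167 [-0.12 -0.82 -0.04]
```

View pics/s2.png

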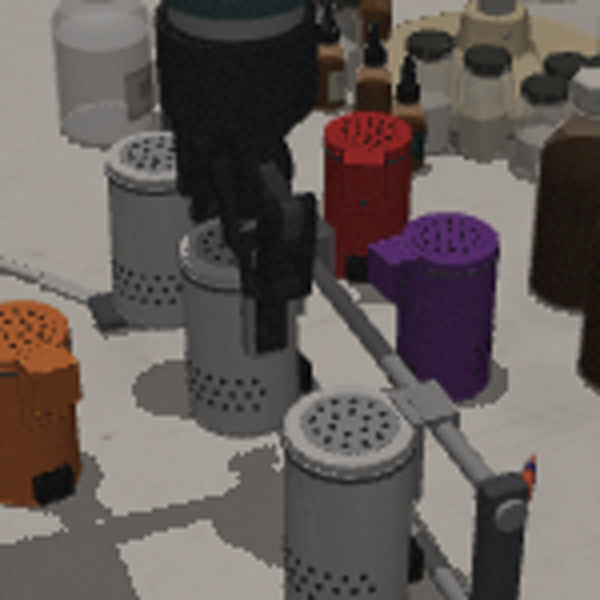

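Left hangs properly, and the middle one is held with its strap still over the bar. I'll lower in small steps and watch the force.

```bash
python3 -m pendant '[{"dx":0,"dy":0,"dz":0.002,"rx":0,"ry":0,"rz":0,"hand":0.05},{"dx":0,"dy":0,"dz":0.002,"rx":0,"ry":0,"rz":0,"hand":0.05},{"dx":0,"dy":0,"dz":0.002,"rx":0,"ry":0,"rz":0,"hand":0.05},{"dx":0,"dy":0,"dz":0,"rx":0,"ry":0,"rz":0,"hand":0.05},{"dx":0,"dy":0,"dz":0,"rx":0,"ry":0,"rz":0,"hand":0.05},{"dx":0,"dy":0,"dz":0,"rx":0,"ry":0,"rz":0,"hand":0.05}]'; python3 f.py
```

```text
clock: 13.77
position: [0.4676, -0.0289, 0.1396]
ee_rot: [0.002, 0.068, 0.998, -0.0]
contact_force: [0.6, 0.7, 14.9]
width: 0.0583
gripper_force: 45.8
F [ 0.21  0.25 15.63] [0.22 0.25 0.57] eff [ -0.   -26.03 -14.83  -0.14   0.31  -0.08] pos [ 0.4676 -0.0289  0.1396] 14.0667 [ 0.   -0.25 -0.07]
```

It is still blocked with almost no side force, so the underside has probably pivoted toward the bar. I'll raise it, pitch the bottom back toward the robot by a few degrees and lower again.

```bash
python3 -m pendant '[{"dx":0,"dy":0,"dz":-0.003,"rx":0,"ry":0,"rz":0,"hand":0.05},{"dx":0,"dy":0,"dz":-0.003,"rx":0,"ry":0,"rz":0,"hand":0.05},{"dx":0,"dy":0,"dz":0,"rx":0,"ry":1.5,"rz":0,"hand":0.05},{"dx":0,"dy":0,"dz":0,"rx":0,"ry":1.5,"rz":0,"hand":0.05},{"dx":0,"dy":0,"dz":0,"rx":0,"ry":0,"rz":0,"hand":0.05},{"dx":0,"dy":0,"dz":0,"rx":0,"ry":0,"rz":0,"hand":0.05},{"dx":0,"dy":0,"dz":0,"rx":0,"ry":0,"rz":0,"hand":0.05}]'; python3 f.py
python3 -m pendant '[{"dx":0,"dy":0,"dz":0.002,"rx":0,"ry":0,"rz":0,"hand":0.05},{"dx":0,"dy":0,"dz":0.002,"rx":0,"ry":0,"rz":0,"hand":0.05},{"dx":0,"dy":0,"dz":0.002,"rx":0,"ry":0,"rz":0,"hand":0.05},{"dx":0,"dy":0,"dz":0,"rx":0,"ry":0,"rz":0,"hand":0.05},{"dx":0,"dy":0,"dz":0,"rx":0,"ry":0,"rz":0,"hand":0.05},{"dx":0,"dy":0,"dz":0,"rx":0,"ry":0,"rz":0,"hand":0.05}]'; python3 f.py;python3 -c "from h import *;need('M',0)"
```

```text
clock: 14.65
position: [0.4669, -0.0288, 0.1427]
ee_rot: [-0.025, 0.068, 0.997, 0.002]
contact_force: [6.3, -1.0, -2.9]
width: 0.0579
gripper_force: 45.4
F [ 6.62 -1.31 -3.6 ] [0.59 0.34 0.4 ] eff [  0.46 -36.58 -17.83  -0.1    2.49  -0.08] pos [ 0.4669 -0.0288  0.1428] 14.95 [-0.13 -0.96 -0.06]
clock: 15.45
position: [0.4668, -0.0286, 0.1369]
ee_rot: [-0.025, 0.068, 0.997, 0.002]
contact_force: [6.8, -0.7, -2.7]
width: 0.0582
gripper_force: 45.4
F [ 6.47 -0.8  -3.46] [0.52 0.31 0.13] eff [  0.26 -36.42 -17.31  -0.22   2.48  -0.07] pos [ 0.4668 -0.0287  0.1369] 15.75 [-0.11 -0.92 -0.13]
t 15.75 pos [ 0.4668 -0.0287  0.1369] F [ 6.34 -0.78 -3.53] yaw -7.85 w 0.058 g 45.37990115582943
tool shift [0.0012 0.0006 0.009 ] tilt z [-0.049   0.0069 -0.9988]
```

That freed it: it is moving down with the full weight still in the fingers. I'll relieve the lip slightly and continue down.

```bash
python3 -m pendant '[{"dx":-0.001,"dy":0,"dz":0.002,"rx":0,"ry":0,"rz":0,"hand":0.05},{"dx":0,"dy":0,"dz":0.002,"rx":0,"ry":0,"rz":0,"hand":0.05},{"dx":0,"dy":0,"dz":0.0015,"rx":0,"ry":0,"rz":0,"hand":0.05},{"dx":0,"dy":0,"dz":0,"rx":0,"ry":0,"rz":0,"hand":0.05},{"dx":0,"dy":0,"dz":0,"rx":0,"ry":0,"rz":0,"hand":0.05},{"dx":0,"dy":0,"dz":0,"rx":0,"ry":0,"rz":0,"hand":0.05}]'; python3 f.py;python3 -c "from h import *;need('M',0)"
```

```text
clock: 16.25
position: [0.4666, -0.0286, 0.1311]
ee_rot: [-0.026, 0.068, 0.997, 0.002]
contact_force: [5.6, -0.4, -3.0]
width: 0.0582
gripper_force: 45.4
F [ 4.91 -0.32 -3.27] [0.56 0.34 0.6 ] eff [  0.18 -36.65 -17.8   -0.19   2.06  -0.05] pos [ 0.4666 -0.0286  0.1311] 16.55 [-0.18 -0.76 -0.09]
t 16.55 pos [ 0.4666 -0.0286  0.1311] F [ 5.32 -0.15 -3.07] yaw -7.85 w 0.0579 g 45.37884045392275
tool shift [0.0012 0.0006 0.0032] tilt z [-0.0518  0.0073 -0.9986]
```

```bash
python3 -m pendant '[{"dx":0,"dy":0,"dz":0.001,"rx":0,"ry":0,"rz":0,"hand":0.05},{"dx":0,"dy":0,"dz":0.001,"rx":0,"ry":0,"rz":0,"hand":0.05},{"dx":0,"dy":0,"dz":0.001,"rx":0,"ry":0,"rz":0,"hand":0.05},{"dx":0,"dy":0,"dz":0,"rx":0,"ry":0,"rz":0,"hand":0.05},{"dx":0,"dy":0,"dz":0,"rx":0,"ry":0,"rz":0,"hand":0.05},{"dx":0,"dy":0,"dz":0,"rx":0,"ry":0,"rz":0,"hand":0.05}]'; python3 f.py
```

```text
clock: 17.05
position: [0.4668, -0.0287, 0.1291]
ee_rot: [-0.025, 0.068, 0.997, 0.002]
contact_force: [3.7, 0.4, 4.9]
width: 0.0578
gripper_force: 45.9
F [3.59 0.12 5.59] [0.48 0.38 0.57] eff [-1.000e-02 -3.222e+01 -1.580e+01 -2.000e-01  1.580e+00 -3.000e-02] pos [ 0.4669 -0.0287  0.129 ] 17.35 [-0.01 -0.75 -0.04]
```

It is seated. Releasing, levelling the tool and rising.

```bash
python3 -m pendant '[{"dx":0,"dy":0,"dz":-0.0005,"rx":0,"ry":0,"rz":0,"hand":0.055},{"dx":0,"dy":0,"dz":0,"rx":0,"ry":0,"rz":0,"hand":0.062},{"dx":0,"dy":0,"dz":0,"rx":0,"ry":0,"rz":0,"hand":0.07},{"dx":0,"dy":0,"dz":0,"rx":0,"ry":0,"rz":0,"hand":0.08},{"dx":0,"dy":0,"dz":0,"rx":0,"ry":0,"rz":0,"hand":0.085},{"dx":0,"dy":0,"dz":0,"rx":0,"ry":0,"rz":0,"hand":0.085},{"dx":0,"dy":0,"dz":0,"rx":0,"ry":-3,"rz":0,"hand":0.085},{"dx":0,"dy":0,"dz":0,"rx":0,"ry":0,"rz":0,"hand":0.085},{"dx":0,"dy":0,"dz":-0.012,"rx":0,"ry":0,"rz":0,"hand":0.085},{"dx":0,"dy":0,"dz":-0.025,"rx":0,"ry":0,"rz":0,"hand":0.085},{"dx":0,"dy":0,"dz":-0.025,"rx":0,"ry":0,"rz":0,"hand":0.085},{"dx":0,"dy":0,"dz":-0.02,"rx":0,"ry":0,"rz":0,"hand":0.085}]'; python3 f.py;python3 -c "from h import *;need('R',0)"
```

```text
clock: 18.35
position: [0.4664, -0.0286, 0.2124]
ee_rot: [-0.0, 0.068, 0.998, 0.0]
contact_force: [0.3, -0.1, 0.3]
width: 0.0853
gripper_force: 0.0
F [0.41 0.09 0.35] [0.75 0.36 1.16] eff [  0.   -31.48 -22.65  -0.     0.14   0.  ] pos [ 0.4671 -0.0287  0.2123] 18.65 [ 0.02  0.05 -0.05]
t 18.65 pos [ 0.4655 -0.0284  0.2098] F [-0.48 -0.44 -1.26] yaw -7.85 w 0.0846 g 0.0
tool shift [ 1.000e-04 -1.381e-01  8.170e-02] tilt z [-3.e-03  7.e-04 -1.e+00]
```

```bash
python3 -m pendant '[{"dx":0,"dy":-0.02,"dz":0,"rx":0,"ry":0,"rz":0,"hand":0.085},{"dx":0,"dy":-0.03,"dz":0,"rx":0,"ry":0,"rz":0,"hand":0.085},{"dx":0,"dy":-0.033,"dz":0,"rx":0,"ry":0,"rz":0,"hand":0.085},{"dx":0,"dy":-0.03,"dz":0,"rx":0,"ry":0,"rz":0,"hand":0.085},{"dx":0,"dy":-0.0248,"dz":0,"rx":0,"ry":0,"rz":0,"hand":0.085},{"dx":0,"dy":0,"dz":0,"rx":0,"ry":0,"rz":0,"hand":0.085},{"dx":0,"dy":0,"dz":0,"rx":0,"ry":0,"rz":0,"hand":0.085},{"dx":0,"dy":0,"dz":0,"rx":0,"ry":0,"rz":0,"hand":0.085},{"dx":0,"dy":0,"dz":0,"rx":0,"ry":0,"rz":0,"hand":0.085}]'; python3 f.py;python3 -c "from h import *;need('R',0)"
python3 - <<'E'
from rig import manip
import cv2
f=manip.get_image("side")["frame"][130:280,180:330,::-1]
cv2.imwrite("pics/s3.png",cv2.resize(f,(600,600),interpolation=cv2.INTER_CUBIC))
E
```

```text
clock: 19.4
position: [0.4474, -0.164, 0.2103]
ee_rot: [-0.001, 0.068, 0.998, 0.001]
contact_force: [0.4, -0.2, 0.0]
width: 0.0848
gripper_force: 0.0
F [0.08 0.02 0.02] [0.48 0.59 0.19] eff [-1.200e-01 -3.265e+01 -2.303e+01 -1.000e-02  0.000e+00  0.000e+00] pos [ 0.4477 -0.1642  0.2108] 19.7 [0.03 0.   0.01]
t 19.7 pos [ 0.4478 -0.1645  0.211 ] F [ 0.1   0.16 -0.04] yaw -7.78 w 0.0849 g 0.0
tool shift [ 0.0014 -0.0009  0.083 ] tilt z [ 2.e-04  1.e-04 -1.e+00]
```

View pics/s3.png

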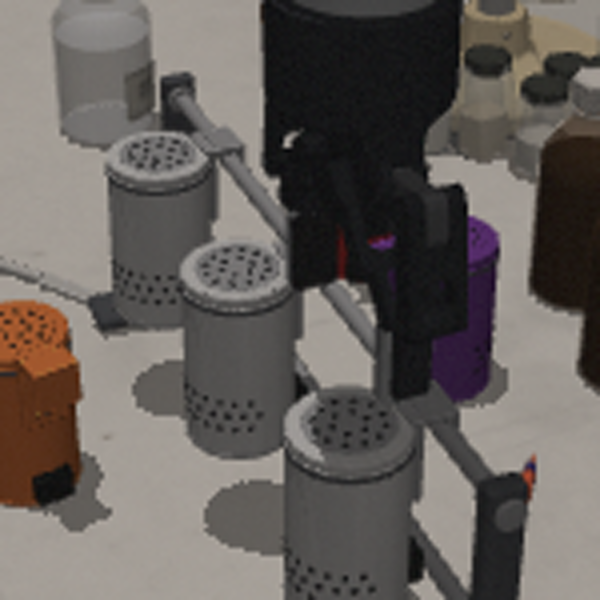

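Left and middle both hang upright, with straps over the bar. Now I'll go down and grasp the right one.

```bash
python3 -m pendant '[{"dx":0,"dy":-0.0008,"dz":0.01,"rx":0,"ry":0,"rz":0,"hand":0.085},{"dx":0,"dy":0,"dz":0.02,"rx":0,"ry":0,"rz":0,"hand":0.085},{"dx":0,"dy":0,"dz":0.02,"rx":0,"ry":0,"rz":0,"hand":0.085},{"dx":0,"dy":0,"dz":0.018,"rx":0,"ry":0,"rz":0,"hand":0.085},{"dx":0,"dy":0,"dz":0.014,"rx":0,"ry":0,"rz":0,"hand":0.085},{"dx":0,"dy":0,"dz":0,"rx":0,"ry":0,"rz":0,"hand":0.085},{"dx":0,"dy":0,"dz":0,"rx":0,"ry":0,"rz":0,"hand":0.07},{"dx":0,"dy":0,"dz":0,"rx":0,"ry":0,"rz":0,"hand":0.06},{"dx":0,"dy":0,"dz":0,"rx":0,"ry":0,"rz":0,"hand":0.05},{"dx":0,"dy":0,"dz":0,"rx":0,"ry":0,"rz":0,"hand":0.05},{"dx":0,"dy":0,"dz":0,"rx":0,"ry":0,"rz":0,"hand":0.05},{"dx":0,"dy":0,"dz":0,"rx":0,"ry":0,"rz":0,"hand":0.05}]' 50;python3 f.py
python3 -m pendant '[{"dx":0,"dy":0,"dz":-0.002,"rx":0,"ry":0,"rz":0,"hand":0.05},{"dx":-0.001,"dy":0,"dz":-0.004,"rx":0,"ry":0,"rz":0,"hand":0.05},{"dx":-0.001,"dy":0,"dz":-0.004,"rx":0,"ry":0,"rz":0,"hand":0.05},{"dx":0,"dy":0,"dz":-0.004,"rx":0,"ry":0,"rz":0,"hand":0.05},{"dx":0,"dy":0,"dz":0,"rx":0,"ry":0,"rz":0,"hand":0.05},{"dx":0,"dy":0,"dz":0,"rx":0,"ry":0,"rz":0,"hand":0.05},{"dx":0,"dy":0,"dz":0,"rx":0,"ry":0,"rz":0,"hand":0.05},{"dx":0,"dy":0,"dz":0,"rx":0,"ry":0,"rz":0,"hand":0.05},{"dx":0,"dy":0,"dz":0,"rx":0,"ry":0,"rz":0,"hand":0.05}]';python3 f.py
```

```text
clock: 20.75
position: [0.4479, -0.1655, 0.1299]
ee_rot: [0.001, 0.068, 0.998, 0.0]
contact_force: [-1.4, 4.3, 6.1]
width: 0.0577
gripper_force: 53.4
F [-0.99  3.77  6.07] [0.45 0.62 0.39] eff [ -1.78 -31.73 -19.87  -0.88  -1.03   0.07] pos [ 0.4479 -0.1655  0.1299] 21.05 [0.67 0.16 0.1 ]
clock: 21.8
position: [0.4495, -0.1662, 0.1428]
ee_rot: [-0.0, 0.068, 0.998, 0.0]
contact_force: [-0.8, 0.1, -7.1]
width: 0.0577
gripper_force: 56.0
F [-0.21 -0.35 -7.27] [0.65 0.71 0.53] eff [ 1.100e-01 -3.802e+01 -2.318e+01  8.000e-02 -2.000e-02 -1.000e-02] pos [ 0.4495 -0.1662  0.1428] 22.1 [-0.04  0.04 -0.01]
```

The right canister weighs about 7.3 N (0.75 kg), so it is the soaked one. Lifting it straight up and off.

```bash
python3 -m pendant '[{"dx":0,"dy":0,"dz":-0.006,"rx":0,"ry":0,"rz":0,"hand":0.05},{"dx":0,"dy":0,"dz":-0.012,"rx":0,"ry":0,"rz":0,"hand":0.05},{"dx":0,"dy":0,"dz":-0.015,"rx":0,"ry":0,"rz":0,"hand":0.05},{"dx":0,"dy":0,"dz":-0.018,"rx":0,"ry":0,"rz":0,"hand":0.05},{"dx":0,"dy":0,"dz":-0.018,"rx":0,"ry":0,"rz":0,"hand":0.05},{"dx":0,"dy":0,"dz":-0.018,"rx":0,"ry":0,"rz":0,"hand":0.05},{"dx":0,"dy":0,"dz":-0.018,"rx":0,"ry":0,"rz":0,"hand":0.05},{"dx":0,"dy":0,"dz":-0.012,"rx":0,"ry":0,"rz":0,"hand":0.05},{"dx":0,"dy":0,"dz":-0.008,"rx":0,"ry":0,"rz":0,"hand":0.05},{"dx":0,"dy":0,"dz":0,"rx":0,"ry":0,"rz":0,"hand":0.05},{"dx":0,"dy":0,"dz":0,"rx":0,"ry":0,"rz":0,"hand":0.05},{"dx":0,"dy":0,"dz":0,"rx":0,"ry":0,"rz":0,"hand":0.05}]';python3 f.py
python3 - <<'E'
from rig import manip
import cv2
f=manip.get_image("side")["frame"][80:300,150:400,::-1]
cv2.imwrite("pics/s4.png",cv2.resize(f,(680,598),interpolation=cv2.INTER_CUBIC))
E
```

```text
clock: 23.1
position: [0.4489, -0.1658, 0.2669]
ee_rot: [-0.001, 0.068, 0.998, 0.001]
contact_force: [-0.2, 0.3, -8.5]
width: 0.0576
gripper_force: 58.9
F [-0.06 -0.12 -7.98] [0.43 0.36 0.56] eff [ 1.000e-02 -3.596e+01 -2.771e+01  0.000e+00  2.000e-02 -0.000e+00] pos [ 0.4491 -0.166   0.267 ] 23.4 [ 0.02 -0.01  0.04]
```

View pics/s4.png

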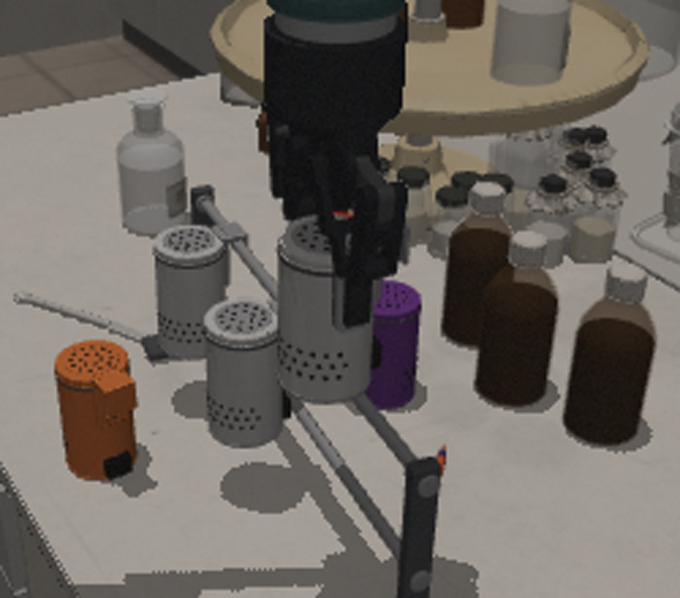

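The soaked canister is held upright and clear with its underside at about 0.2 m, and the force reads 8.0 N (0.81 kg). The other two are still hanging and the bottles and jar haven't moved. Handing in.

```bash
python3 -c "
from rig import manip
print(manip.get_state()['qd'].round(3)); print(manip.sign_off())"
```

```text
[-0.    -0.001 -0.005 -0.     0.002 -0.001]
the job is handed in; nothing more can be done
None
```

The right canister was the soaked one (about 0.81 kg, against 0.31 kg left and 0.38 kg middle); I handed in with it held upright and still, underside about 0.2 m up, and the other two hanging on the rail; the middle one jammed once while being lowered (about 55 N at the wrist) before it seated.

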